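# Hang the fittings tote, tug-check it and call the runner

## Task

Hang the larger of the two handled totes by its handle on the twin prongs of the spring hanger; with the handle still in the grip, tug it gently down until the hanger's pointer has passed the black mark on its scale (never down to the bottom stop), then let go. Once it hangs by itself, hold the big push button of the call box fully down for two seconds and release it, to call the runner. Keep the tote upright and leave all the other things on the bench where they are.

Things in the scene. Friction and masses are not known exactly. Their poses are not given: they have to be found in the camera images.
- tote_mid (a point): The larger tote, left or right on the table: open plywood tub 84 mm (its x) by 132 mm (its y), 55 mm high, with fittings, 0.3 to 0.6 kg, and a fixed steel handle: a bar 10 mm thick along y, 125 mm above the underside, on two upright straps (18 mm wide, 136 mm apart over their outsides). The point is the tote's centre, 65 mm above its underside and 60 mm below the bar's axis; z is up.
- tote_grip (a point): Centre of the black grip sleeve in the middle of the larger tote's handle bar, 125 mm above its underside. The sleeve is 16 mm square and 50 mm long along the tote's y; the bar is bare from 25 to 66 mm either side of the point. Grip it from above, fingers closing along the tote's x. z is up.
- small_tote_grip (a point): The smaller tote of the same make, not to be moved: tub 66 x 96 mm and 42 mm high, handle bar 90 mm above its underside (overall height 96 mm). The point is the centre of its grip sleeve.
- seat (a point): Seat of the spring hanger: where the centre of the tote's grip sleeve is when the bar lies on both prongs; 245 mm above the table when unloaded, moves down with the carrier. x points from the open side to the column behind, y is how the bar must lie (either way round), z up. x is within 0.35 rad of world x; the hanger stands left or right. Approach along x from the open side, then lower.
- hanger: The hanger; origin on the table below the seat, axes as the seat's. Two steel prongs 8 mm thick at y = +-42 mm (one each side of the sleeve) run from a cross plate at x = 90 mm to upturned ends at x = -24 mm, 12 mm above the seat: the bar's centre must pass 20 mm or more above the seat, then go down. Behind the seat they rise to 8 mm above it. Grey column (198 mm high) at x = 104 to 138 mm.
- carrier (a joint): How far the hanger's spring carrier has gone down, m: 0 = up (unloaded), bottom stop at 0.050. Spring 400 N/m with 0.5 N preload: the tote alone takes it to about 0.006 to 0.015. The pointer reaches the black mark on the scale at 0.022, which takes a tug of about 3 to 6 N on top of the tote's weight; above 0.046 it counts as pulled to the stop.
- call_top (a point): Centre of the top face of the call box's black push button (44 mm across), pressed straight down. The box is grey, 110 x 130 mm and 35 mm high, fixed to the table, with nothing above it. The point goes down with the button.
- call (a joint): Travel of the push button, m: 0 = up, 0.008 = fully down, spring-returned; fully down takes 4 N.
- glue: Bystander: white glue bottle, 60 mm across and 200 mm high, standing between hanger and call box; origin at its underside.
- carton: Bystander: cardboard box 110 x 80 mm, 60 mm high, behind the bottle; origin at its underside.
- pull: Bystander: steel cabinet pull, 140 mm long and 12 mm high, lying along x between the totes; origin at the underside of its bar's middle.
- dowels: Bystander: grey cup 76 mm across, 80 mm high, on the right; origin at its underside.
- mallet: Bystander: hammer 240 mm long, lying on the left.
- driver: Bystander: screwdriver 190 mm long, lying on the right.
- offcut: Bystander: wooden offcut 120 x 60 x 18 mm, lying on the left; origin at its underside.
Things that resemble listed ones, but are neither listed nor needed, are in the scene too. Leave any orange look-alike of the hanger alone.

How it is judged:
On the way, in this order (a step that is already met when the one before it is completed fails the run):
1. the tote, still held by the fingers, rests by its bar on both prongs, its weight taking the carrier partly down (3 to 20 mm) (x of tote_grip in the frame of seat between -0.012 and 0.012 m and y of tote_grip in the frame of seat between -0.02 and 0.02 m and z of tote_grip in the frame of seat between -0.005 and 0.006 m and value of joint carrier between 0.003 and 0.02 m and contact force between the fingers and tote above 0.3 N), for 0.1 s.
2. still held by the fingers, it is tugged down past the mark (22 mm) (x of tote_grip in the frame of seat between -0.012 and 0.012 m and y of tote_grip in the frame of seat between -0.02 and 0.02 m and z of tote_grip in the frame of seat between -0.005 and 0.006 m and value of joint carrier above 0.022 m and contact force between the fingers and tote above 0.3 N), for 0.1 s.
3. it is let go and hangs on the prongs by itself (x of tote_grip in the frame of seat between -0.012 and 0.012 m and y of tote_grip in the frame of seat between -0.02 and 0.02 m and z of tote_grip in the frame of seat between -0.005 and 0.006 m and value of joint carrier below 0.02 m and contact force between the fingers and tote below 0.05 N), for 0.2 s.
4. the call button is held down for two seconds (1.8 s is enough), the tote hanging (x of tote_grip in the frame of seat between -0.012 and 0.012 m and y of tote_grip in the frame of seat between -0.02 and 0.02 m and z of tote_grip in the frame of seat between -0.005 and 0.006 m and value of joint call above 0.006 m), for 1.8 s.
5. the button is released (x of tote_grip in the frame of seat between -0.012 and 0.012 m and y of tote_grip in the frame of seat between -0.02 and 0.02 m and z of tote_grip in the frame of seat between -0.005 and 0.006 m and value of joint call below 0.002 m), for 0.1 s.
At the end, for the whole second after the job is handed in: The larger tote hangs at rest on both prongs by its handle bar (grip within 12 mm along the prongs, 20 mm along the bar and about 5 mm in height of the seat), plumb within 0.2 rad, the carrier 3 to 20 mm down, the call button up (less than 2 mm down) (all of step 5 and value of joint carrier between 0.003 and 0.02 m and angle between tote_grip's own z axis and vertical below 0.2 rad and linear speed of tote below 0.05 m/s); the robot touches nothing.
It fails at once if the carrier is pulled down to its bottom stop (beyond 46 mm) (value of joint carrier above 0.046 m).
It fails at once if the tote is tipped by more than 0.6 rad (angle between tote_grip's own z axis and vertical above 0.6 rad).
It fails at once if another thing on the bench is displaced by more than 30 mm (distance of any of small_tote_grip, glue, pull, dowels, carton, mallet, driver, offcut from where it was at the start of the episode above 0.03 m).
It also fails if it takes over 72 s, if anything falls off the work surface, if the arm or the gripper's body presses on something with over 40 N, if the wrist force passes 120 N, or if a joint passes its speed limit or range.

## Robot

A 6-joint arm with a two-finger parallel gripper is mounted at the origin on the work surface. World frame = base frame: x ahead of the robot, y to its left, z up, the work surface at z = 0. Lengths are in m, angles in rad, forces in N, time in s.
With the tool pointing down it reaches from about 0.25 to 0.725 m from the base axis. Payload 4 kg.
Tool frame: the origin (TCP) lies midway between the tips of the shut fingers; the grasp point (between the pads) lies bot.pinch_z behind it (bot.pinch_z is the distance from the TCP to the grasp point, in m); z points along the fingers, y is the direction in which the jaws open and shut (so a half turn about z gives the same grasp; the last joint's range is limited). The gripper opens to 85 mm and grips with 20 to 120 N. Pads are 22 mm wide; open, the fingers measure 114 mm over their backs; the gripper's body (76 mm by 85 mm) begins 54 mm behind the grasp point. The pads swing forward as they close: fully open they stand 13 mm farther back than shut.
Start: joints at [0, 0.241, 0.005, 1.335, 0, 1.571], TCP at [0.5, -0, 0.231] pointing down, gripper open.
Joint ranges: [-2.72, 2.72], [-1.05, 1.87], [-1.09, 1.28], [-1.99, 2.15], [-1.42, 1.44], [-3.14, 3.14]. Speed limits (rad/s): [2.79, 2.79, 3.14, 3.14, 3.14, 3.14].

## Interface

Orientations are given as a unit quaternion [x, y, z, w].
In Python, from workcell import bot gives the robot as it stands. The module is installed in compiled form; this text tells all that it offers.
- The arm moves only by the tool move_arm, never from a script. Its argument "series" is a list that holds one entry, the list of rows, each a list of 7 numbers: the shift along the world's x, y, z in cm, then the turn, a rotation vector about the world's x, y, z in degrees, then the opening, from 0 (shut) to 1 (fully open). A call has exactly 5 rows; each row shifts and turns the pose as measured when the row begins; what a row does not reach is not made up. A row lasts 1/10 s, in which the tool goes at most 50 mm and 8.59 degrees, less where a joint would pass 70% of its speed; a pose out of reach is approached as far as the arm can. A call with a gripper value outside its range is refused whole. The fingers move at their own pace and stop on an object; the grip force is fixed at half the most. Time passes only in rows, so rows that do not move let the fingers close, or fill a call up. It gives the time, the measured TCP pose, the force and the opening at its end, in the units of the state.
- bot.get_obs(): the state, without advancing time (a new reading comes with each control period).
- bot.camera(name): name is "scene" or "side" or "wrist"; returns (picture, depth): 480x640x3 uint8, red, green, blue; 480x640 float32, m along the optical axis (not along the pixel's ray), 0 where there is no reading.
- bot.camera_info(name): a dict with "vfov" (degrees; the focal length in pixels is half the picture's height over the tangent of half this angle, whatever the lens; pixels are square), "cx", "cy" (the principal point, pixels), "k1" (the pictures are not rectified: a ray, as slopes to the right and down, at radius r is drawn at 1 + k1 r^2 times it, then the intrinsics apply), "cam_to_world" (4x4, takes a point from camera to world coordinates); the wrist camera has in their place "tool_from_camera" (4x4, takes a point from camera to tool coordinates, whose origin is the TCP and whose axes are the flange's). Camera axes: x right, y down, z forward; pixel columns grow to the right and rows downward; lengths in m; the calibration is good to about 2 mm. A picture is of the moment at which its call begins: read the wrist's pose just before it. camera_info takes no time and is no camera call.
- bot.job_done(): hands the job in, once; it reports no verdict.
Trained networks look in the newest picture that a camera, given by its name, has taken for a name from the list of things; names that differ only in an ending like _2 or _b are one class to them, and where a whole thing is asked for, a point or a joint stands for the part that bears it (a point fixed in the world has none). Each returns a list of dicts, best first, with "confidence" (0 to 1); they miss things now and then, are a little off and sometimes report something else, mostly with a low value. They report only what shows in the picture. A call takes as long as a camera call. They do not tell look-alikes from the thing itself.
- bot.find_in(camera, target): "at" ([x, y, z] in m, in world coordinates, good to about 4 mm: the middle of the surface that is visible of it).
The state is a dict: "clock": time; "joint_pos": joint angles; "joint_vel": joint speeds; "tau": joint torques, N m; "eef_pos": TCP position; "tool_rot": TCP orientation; "ft_force": force on the tool from outside, world axes, zero at the start; "ft_torque": the same for the moment, N m; "grip_width": finger opening in m.
Only numpy, scipy, OpenCV 4.12 (cv2) and the standard library are available. Lean on these libraries where they do the work, as an engineer would, in place of code of your own. Each camera call takes 0.05 s, during which the arm holds its last target.

## Working session

There is one attempt and no reset: what is moved stays moved. The work goes in short steps, Python scripts to look and compute and a tool call to move; the robot and the scene stay as the last step left them, time stands still between calls to the robot, and variables do not carry over. Pictures are saved under pics/ and viewed, and the job is handed in when it is done.

Besides the shell and the picture viewer there is one more tool, called after "Call:" as name(argument=value, ...), one argument or row to a line, values as JSON. move_arm: Moves the arm, as the interface text tells. Its arguments: {"type":"object","properties":{"series":{"type":"array","items":{"type":"array","items":{"type":"array","items":{"type":"number"}}}}},"required":["series"]}

```bash
mkdir -p pics; ls; cat > h.py <<'E'
import numpy as np, cv2
from workcell import bot
from scipy.spatial.transform import Rotation as R
def snap(name,fn):
    o=bot.get_obs(); im,d=bot.camera(name); cv2.imwrite('pics/'+fn,im[:,:,::-1]); np.savez('pics/'+fn[:-4]+'.npz',im=im,d=d,p=o['eef_pos'],q=o['tool_rot']); return o,im,d
def cloud(name,d,o=None):
    c=bot.camera_info(name); f=240/np.tan(np.radians(c['vfov'])/2)
    u,v=np.meshgrid(np.arange(640),np.arange(480))
    K=np.array([[f,0,c['cx']],[0,f,c['cy']],[0,0,1]]); 
    x=(u-c['cx'])/f; y=(v-c['cy'])/f
    xu,yu=x.copy(),y.copy()
    for _ in range(20):
        s=1+c['k1']*(xu**2+yu**2); xu=x/s; yu=y/s
    P=np.stack([xu*d,yu*d,d,np.ones_like(d)],-1)
    if 'cam_to_world' in c: T=np.array(c['cam_to_world'])
    else:
        A=np.eye(4);A[:3,:3]=R.from_quat(o['tool_rot']).as_matrix();A[:3,3]=o['eef_pos'];T=A@np.array(c['tool_from_camera'])
    W=(P@T.T)[...,:3]; W[d<=0]=np.nan
    return W
E
python3 - <<'E'
from h import *
print(bot.pinch_z)
for n in ['scene','side','wrist']:
    o,im,d=snap(n,n+'0.png'); print(n,{k:np.round(v,3).tolist() for k,v in bot.camera_info(n).items()})
    if n!='wrist':
      for t in ['tote_mid','tote_grip','small_tote_grip','seat','hanger','call_top','glue','carton','pull','dowels','mallet','driver','offcut']:
        print(t,[(np.round(x['at'],3).tolist(),round(x['confidence'],2)) for x in bot.find_in(n,t)])
print(bot.get_obs())
E
```

```text
pics
0.0187
scene {'vfov': 42.815, 'cx': 321.307, 'cy': 237.577, 'k1': 0.019, 'cam_to_world': [[-0.536, 0.698, -0.475, 1.106], [0.844, 0.44, -0.306, 0.441], [-0.005, -0.565, -0.825, 1.347], [0.0, 0.0, 0.0, 1.0]]}
tote_mid [([0.479, 0.157, 0.041], 0.59)]
tote_grip [([0.479, 0.16, 0.039], 0.76)]
small_tote_grip [([0.469, -0.171, 0.033], 0.85)]
seat [([0.697, -0.196, 0.22], 0.57), ([0.18, -0.355, 0.245], 0.46)]
hanger [([0.732, -0.178, 0.1], 0.7), ([0.23, -0.31, 0.011], 0.67), ([0.702, -0.195, 0.222], 0.43)]
call_top [([0.647, 0.174, 0.061], 0.78), ([0.437, 0.388, 0.021], 0.18)]
glue [([0.607, 0.034, 0.121], 0.68), ([0.732, -0.178, 0.1], 0.62)]
carton [([0.742, 0.018, 0.059], 0.62)]
pull [([0.452, -0.006, 0.011], 0.63), ([0.65, 0.173, 0.062], 0.48)]
dowels [([0.603, -0.427, 0.055], 0.7)]
mallet [([0.44, 0.386, 0.02], 0.69)]
driver [([0.398, -0.336, 0.018], 0.87)]
offcut [([0.691, 0.405, 0.017], 0.92), ([0.453, -0.006, 0.01], 0.66), ([0.466, -0.17, 0.034], 0.45)]
side {'vfov': 55.132, 'cx': 323.295, 'cy': 243.717, 'k1': -0.12, 'cam_to_world': [[-0.825, -0.361, 0.436, -0.064], [-0.565, 0.
[... 848 characters left out ...]
, 1.0]]}
{'clock': 1.45, 'joint_pos': array([-3.33689910e-05,  2.40579836e-01,  5.02090785e-03,  1.33522146e+00,
        2.59126798e-05,  1.57080105e+00]), 'joint_vel': array([ 0.00011007, -0.00138051, -0.00011348,  0.00191203, -0.00025982,
       -0.0001319 ]), 'tau': array([-2.67761902e-05, -3.72208786e+01,  2.52686441e+01,  1.37843901e-03,
       -2.88001559e-05,  1.49446375e-06]), 'eef_pos': array([ 5.00001182e-01, -8.82003667e-06,  2.31324542e-01]), 'tool_rot': array([ 7.07120249e-01,  7.07093313e-01,  1.47955834e-05, -3.52728684e-06]), 'ft_force': array([ 0.09667922, -0.93802454, -0.21314581]), 'ft_torque': array([0.05434784, 0.02271561, 0.02977288]), 'grip_width': 0.08540867008220958}
```

View pics/scene0.png

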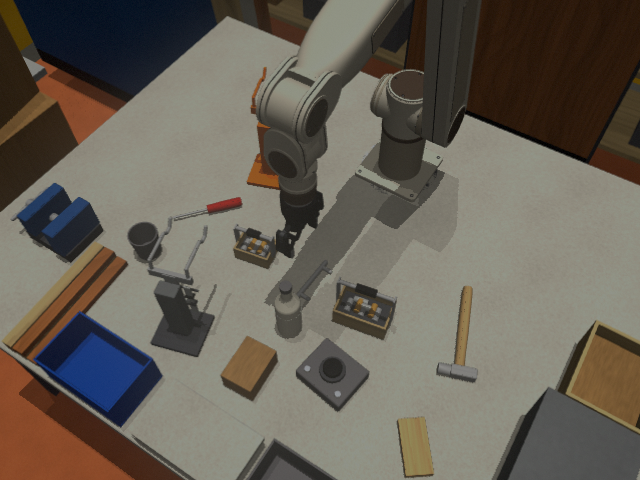

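View pics/side0.png

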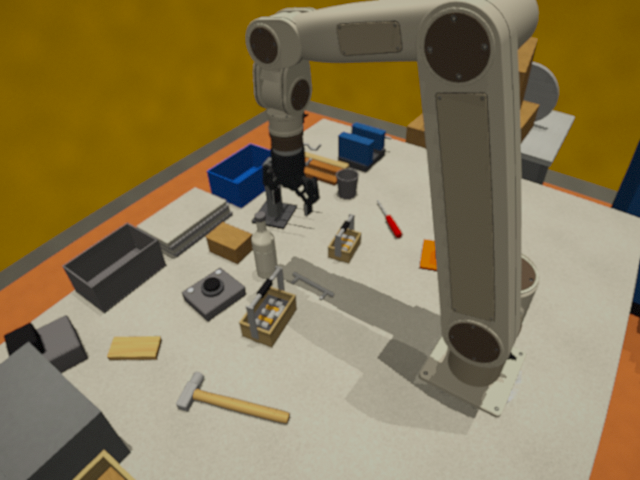

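View pics/wrist0.png

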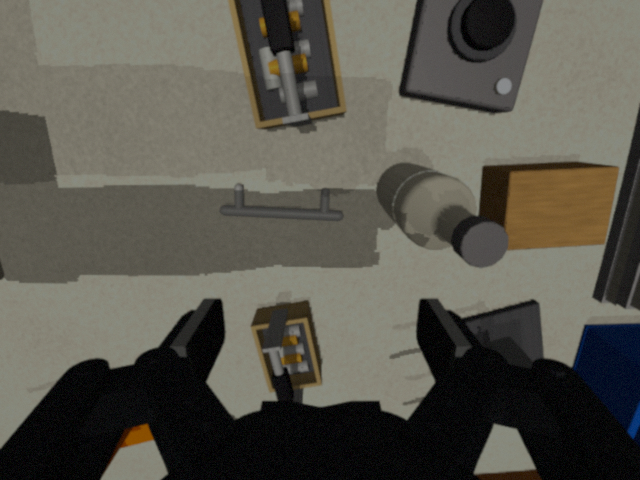

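The large tote is at about (365,305) in the scene view, left of the robot, and the grey hanger is on the right at (180,290). The orange look-alike sits behind the arm. Next I'll measure from the depth clouds.

```bash
python3 - <<'E'
from h import *
for n in ['scene','side']:
    z=np.load(f'pics/{n}0.npz'); W=cloud(n,z['d']); im=z['im']
    def sel(x0,x1,y0,y1,z0,z1):
        m=(W[...,0]>x0)&(W[...,0]<x1)&(W[...,1]>y0)&(W[...,1]<y1)&(W[...,2]>z0)&(W[...,2]<z1); return W[m],im[m]
    P,c=sel(.38,.56,.05,.27,.10,.16); print(n,'handle',len(P),P.mean(0),P.min(0),P.max(0))
    if len(P)>5:
        u,s,v=np.linalg.svd(P[:,:2]-P[:,:2].mean(0),full_matrices=False); print(v[0],np.degrees(np.arctan2(v[0,1],v[0,0])), 'ext',np.percentile((P[:,:2]-P[:,:2].mean(0))@v[0],[0,2,98,100]))
        dk=c.max(1)<60; print('dark',dk.sum(),P[dk].mean(0), np.ptp(P[dk],0), np.percentile(P[dk][:,2],[5,50,95]))
    P,c=sel(.48,.85,-.38,-.05,.205,.29); print('prongs',len(P)); 
    np.save(f'pics/prong_{n}.npy',P)
    if len(P)>5:
        cv=np.full((400,600,3),255,np.uint8)
        for p in P:
            i=int((p[0]-.45)*1400);j=int((-p[1])*1400); k=int((p[2]-.2)/.09*255)
            if 0<=i<600 and 0<=j<400: cv2.circle(cv,(i,j),2,(k,0,255-k),-1)
        cv2.imwrite(f'pics/prmap_{n}.png',cv)
    P,c=sel(.55,.75,.08,.28,.045,.08); print('button',len(P),P.mean(0), np.percentile(P,[1,99],axis=0))
    P,c=sel(.55,.7,-.04,.1,.15,.3); print('glue',len(P),P.mean(0) if len(P) else 0,P[:,2].max())
E
```

```text
scene handle 407 [0.47418201 0.1541437  0.12846596] [0.45017231 0.08150736 0.10021374] [0.49380808 0.22335052 0.14066152]
[-0.18038998  0.98359517] 100.39247591600103 ext [-0.07144435 -0.06876057  0.06889219  0.06916147]
dark 201 [0.47624989 0.15041174 0.12858659] [0.03256943 0.13682586 0.04044777] [0.11422224 0.13026157 0.13689314]
prongs 787
button 480 [0.64914899 0.17195006 0.05467054] [[0.61894927 0.14218198 0.04528181]
 [0.67522638 0.19832906 0.06443759]]
glue 337 [0.58694977 0.01556721 0.21417462] 0.29981782790334166
side handle 421 [0.46754408 0.1624502  0.12493918] [0.44784655 0.08394006 0.10006142] [0.4924436  0.22790405 0.13521996]
[ 0.16223577 -0.98675202] -80.66330756926585 ext [-0.06596882 -0.06433036  0.07626164  0.07882267]
dark 121 [0.46597404 0.15883296 0.12946318] [0.01992253 0.04624735 0.0169792 ] [0.1208377  0.13101812 0.1341893 ]
prongs 86
button 280 [0.63795346 0.1767328  0.05396961] [[0.61482353 0.14786124 0.04509121]
 [0.66662937 0.20077355 0.06104753]]
glue 272 [0.58094138 0.02024212 0.20627081] 0.2999975496570486
```

```bash
python3 - <<'E'
from h import *
im=cv2.imread('pics/scene0.png'); a=cv2.resize(im[210:360,120:260],None,fx=4,fy=4,interpolation=2); cv2.imwrite('pics/crop1.png',a)
E
```

```text
(no output)
```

View pics/crop1.png

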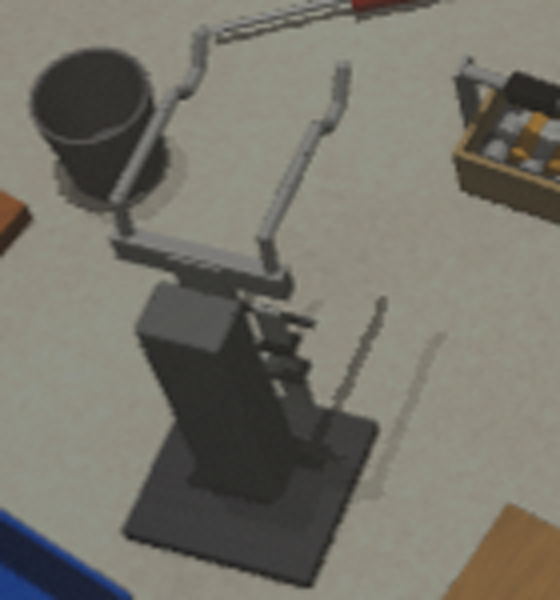

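View pics/prmap_scene.png

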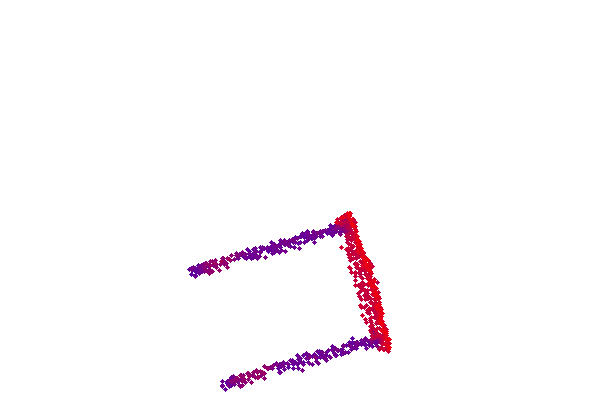

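The hanger opens toward the robot, with its axis at about 15°. The tote's bar lies at about 100°, so I need a yaw of about 10°. I'll hover over the tote and look with the wrist camera.

Call:
move_arm(
  series=[
    [[-0.8,3.9,0.5,0,0,2.5,1],[-0.8,3.9,0.5,0,0,2.5,1],[-0.8,3.9,0.5,0,0,2.5,1],[-0.6,3.9,0,0,0,2.5,1],[0,0,0,0,0,0,1]],
  ],
)

```text
clock: 1.95
eef_pos: [0.4693, 0.1594, 0.2467]
tool_rot: [0.642, 0.766, 0.001, 0.0]
ft_force: [0.7, -0.0, -0.1]
grip_width: 0.0856
```

```bash
python3 - <<'E'
from h import *
o,im,d=snap('wrist','wrist1.png'); print(o['eef_pos'],R.from_quat(o['tool_rot']).as_matrix().round(3).tolist(),o['clock'])
W=cloud('wrist',d,o)
m=(W[...,2]>.115)&(W[...,2]<.15)&(abs(W[...,0]-.47)<.06)&(abs(W[...,1]-.155)<.1)
P=W[m];c=im[m];print(len(P),P.mean(0),P.min(0),P.max(0))
u,s,v=np.linalg.svd(P[:,:2]-P[:,:2].mean(0),full_matrices=False); print(np.degrees(np.arctan2(v[0,1],v[0,0])))
dk=c.max(1)<45;print(dk.sum(),P[dk].mean(0),P[dk].min(0),P[dk].max(0))
t=(P-P[dk].mean(0))[:,:2]@v[0]; print(np.percentile(t,[0,1,99,100]))
print([(x['at'],x['confidence']) for x in bot.find_in('wrist','tote_grip')])
E
```

```text
[0.46934309 0.15941214 0.24666831] [[-0.175, 0.985, 0.001], [0.985, 0.175, 0.001], [0.0, 0.001, -1.0]] 1.95
2632 [0.46969553 0.15616577 0.13016303] [0.44924975 0.08342446 0.11518394] [0.49099645 0.22430801 0.13470591]
100.07100951077312
1195 [0.47000055 0.15405214 0.13196244] [0.45843549 0.08670229 0.11518394] [0.48847562 0.18056059 0.13470591]
[-0.07104379 -0.06932565  0.06924301  0.06989194]
[([0.4712, 0.1569, 0.0397], 0.74)]
```

View pics/wrist1.png

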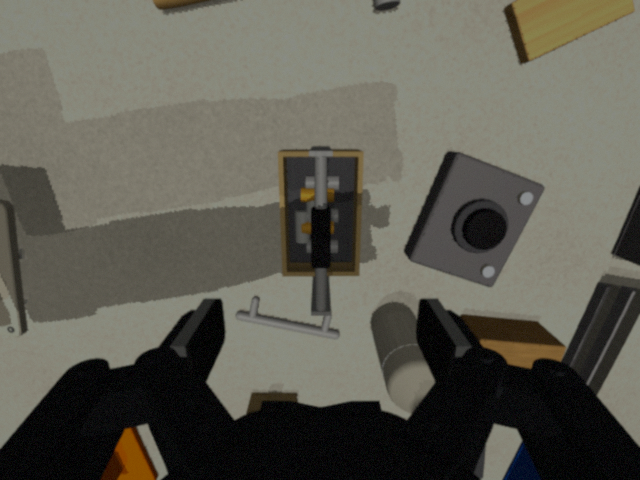

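Wrist view: the sleeve is at (320,237) and the tub is aligned with the jaws. The bar centre is about (0.470, 0.154), z 0.125. The small tote at (270,400) and the pull are clear of the fingers. Descending, with a button measurement as well.

Call:
move_arm(
  series=[
    [[0.1,-0.5,-3.8,0,0,0,1],[0,0,-3.8,0,0,0,1],[0,0,-3.5,0,0,0,1],[0,0,-2.7,0,0,0,1],[0,0,0,0,0,0,1]],
  ],
)

```text
clock: 2.55
eef_pos: [0.4729, 0.1448, 0.1063]
tool_rot: [0.648, 0.762, 0.001, 0.004]
ft_force: [-0.4, 0.3, 0.5]
grip_width: 0.0856
```

```bash
python3 - <<'E'
from h import *
z=np.load('pics/wrist1.npz'); W=cloud('wrist',z['d'],dict(eef_pos=z['p'],tool_rot=z['q'])); im=z['im']
m=(W[...,2]>.052)&(W[...,2]<.09)&(abs(W[...,0]-.645)<.08)&(abs(W[...,1]-.175)<.08)
P=W[m];print(len(P),P.mean(0),np.percentile(P,[1,50,99],axis=0))
print(bot.get_obs()['eef_pos'])
E
```

```text
1346 [0.64129024 0.17166895 0.05811703] [[0.6217255  0.15087215 0.05263251]
 [0.64113676 0.1718284  0.05834743]
 [0.66265789 0.19185353 0.06012167]]
[0.4729403  0.14476557 0.10633278]
```

Call:
move_arm(
  series=[
    [[-0.25,0.95,0,0,0,0.8,1],[0,0,0,0,0,0,1],[0,0,0,0,0,0,1],[0,0,0,0,0,0,1],[0,0,0,0,0,0,1]],
  ],
)

```text
clock: 3.05
eef_pos: [0.4745, 0.1541, 0.1119]
tool_rot: [0.644, 0.765, 0.005, 0.006]
ft_force: [-0.0, 0.1, -0.5]
grip_width: 0.0855
```

Call:
move_arm(
  series=[
    [[-0.4,0,-0.5,0,0,0,1],[0,0,0,0,0,0,1],[0,0,0,0,0,0,1],[0,0,0,0,0,0,1],[0,0,0,0,0,0,1]],
  ],
)

```text
clock: 3.55
eef_pos: [0.4706, 0.1544, 0.1076]
tool_rot: [0.644, 0.765, 0.006, 0.007]
ft_force: [-0.0, 0.2, 0.4]
grip_width: 0.0852
```

```bash
python3 - <<'E'
from h import *
o=bot.get_obs()
print(o['eef_pos'],R.from_quat(o['tool_rot']).as_matrix().round(4),o['joint_vel'])
E
```

```text
[0.47056181 0.15439399 0.10756393] [[-1.713e-01  9.851e-01  1.770e-02]
 [ 9.852e-01  1.713e-01  6.000e-04]
 [-2.400e-03  1.750e-02 -9.998e-01]] [ 0.00331489  0.00202394 -0.00310895  0.0023229  -0.00048417 -0.00061323]
```

The pose settled within 1 mm. I'll take out the small tilt and close the fingers.

Call:
move_arm(
  series=[
    [[0,0,-0.1,0,1.0,0,1],[0,0,0,0,0,0,0],[0,0,0,0,0,0,0],[0,0,0,0,0,0,0],[0,0,0,0,0,0,0]],
  ],
)

```text
clock: 4.05
eef_pos: [0.4708, 0.1543, 0.1062]
tool_rot: [0.644, 0.765, -0.0, -0.001]
ft_force: [-0.1, 0.1, -0.3]
grip_width: 0.028
```

Call:
move_arm(
  series=[
    [[0,0,0,0,0,0,0],[0,0,0,0,0,0,0],[0,0,0,0,0,0,0],[0,0,0,0,0,0,0],[0,0,0,0,0,0,0]],
  ],
)

```text
clock: 4.55
eef_pos: [0.4705, 0.1543, 0.1063]
tool_rot: [0.644, 0.765, -0.0, -0.001]
ft_force: [0.7, -0.2, -0.0]
grip_width: 0.0152
```

Call:
move_arm(
  series=[
    [[0,0,1,0,0,0,0],[0,0,2,0,0,0,0],[0,0,2,0,0,0,0],[0,0,2,0,0,0,0],[0,0,2,0,0,0,0]],
  ],
)

```text
clock: 5.05
eef_pos: [0.4632, 0.1519, 0.1934]
tool_rot: [0.644, 0.765, -0.009, -0.006]
ft_force: [-0.0, 0.6, -5.5]
grip_width: 0.0148
```

Call:
move_arm(
  series=[
    [[0,0,2.5,0,0,0,0],[0,0,2.5,0,0,0,0],[0,0,2,0,0,0,0],[0,0,1,0,0,0,0],[0,0,0,0,0,0,0]],
  ],
)

```text
clock: 5.55
eef_pos: [0.461, 0.1511, 0.2776]
tool_rot: [0.644, 0.765, -0.011, -0.007]
ft_force: [0.4, -0.8, -5.6]
grip_width: 0.0153
```

```bash
python3 - <<'E'
from h import *
o,im,d=snap('side','side2.png'); o,im,d=snap('wrist','wrist2.png')
print(o['eef_pos'],R.from_quat(o['tool_rot']).as_matrix().round(4),o['ft_force'],o['grip_width'],o['clock'])
W=cloud('wrist',d,o); 
# points relative to tcp
D=W-o['eef_pos']; m=(abs(D[...,2])<.05)&(np.abs(D[...,:2]).max(-1)<.12); P=D[m]; print(len(P),np.percentile(P,[1,50,99],axis=0))
E
```

```text
[0.4606766  0.15095698 0.27673987] [[-0.1712  0.9849 -0.0254]
 [ 0.9852  0.171  -0.0075]
 [-0.0031 -0.0264 -0.9996]] [ 0.78875842 -0.10507205 -5.41705877] 0.014963626615262118 5.6
14387 [[-0.03723135 -0.064382   -0.04938434]
 [-0.00387128  0.010618    0.02572012]
 [ 0.03157093  0.06903011  0.04962051]]
```

View pics/side2.png

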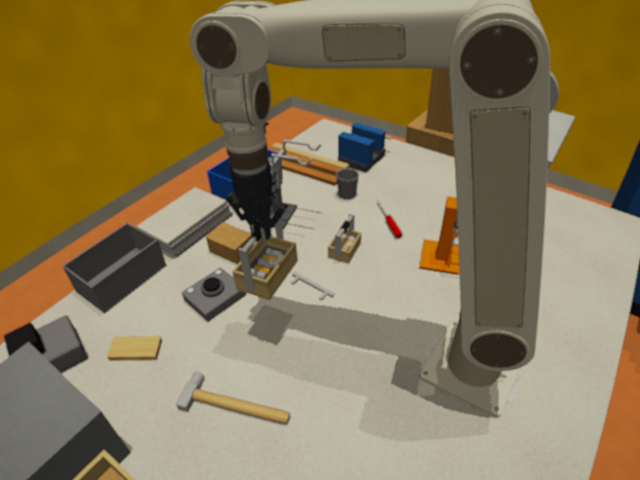

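View pics/wrist2.png

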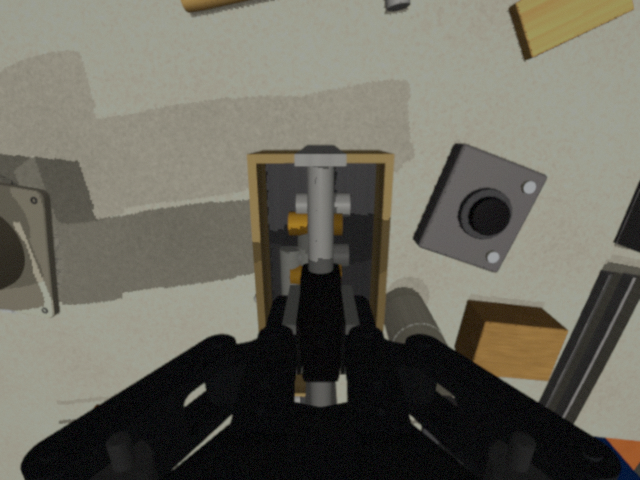

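The tote is held at about 5.4 N, level, and aligned with the jaws. I'll carry it to a viewpoint in front of the hanger.

Call:
move_arm(
  series=[
    [[0,-2,2,0.4,-1.4,0,0],[0,-3,2.5,0,0,0,0],[-0.2,-4,2.5,0,0,0,0],[-0.2,-4,2.5,0,0,0,0],[-0.2,-4,2,0,0,0,0]],
  ],
)

```text
clock: 6.15
eef_pos: [0.4483, -0.0203, 0.3817]
tool_rot: [0.639, 0.769, -0.01, -0.009]
ft_force: [0.5, 0.1, -4.8]
grip_width: 0.0152
```

Call:
move_arm(
  series=[
    [[-0.3,-4,0,0,0,1,0],[-0.3,-4,0,0,0,1,0],[-0.3,-4,0,0,0,1,0],[-0.3,-4,0,0,0,1,0],[-0.3,-4,0,0,0,1,0]],
  ],
)

```text
clock: 6.65
eef_pos: [0.4312, -0.2277, 0.3777]
tool_rot: [0.603, 0.797, -0.01, -0.012]
ft_force: [1.5, 0.5, -5.9]
grip_width: 0.0148
```

Call:
move_arm(
  series=[
    [[0,-3,0,0,0,0,0],[0,-2,0,0,0,0,0],[0,-1,0,0,0,0,0],[0,0,0,0,0,0,0],[0,0,0,0,0,0,0]],
  ],
)

```text
clock: 7.15
eef_pos: [0.428, -0.2938, 0.3686]
tool_rot: [0.606, 0.795, -0.011, -0.02]
ft_force: [-0.3, 0.4, -5.7]
grip_width: 0.0155
```

```bash
python3 - <<'E'
from h import *
o,im,d=snap('wrist','wrist3.png'); o2,_,_=snap('scene','scene3.png')
print(o['eef_pos'],R.from_quat(o['tool_rot']).as_matrix().round(4),o['ft_force'],o['grip_width'],o['clock'])
E
```

```text
[ 0.42796231 -0.29376283  0.36858741] [[-0.264   0.9635 -0.0455]
 [ 0.9643  0.2645  0.0069]
 [ 0.0187 -0.042  -0.9989]] [-0.31901444  0.41194618 -5.70249236] 0.01554637110536273 7.15
```

View pics/wrist3.png

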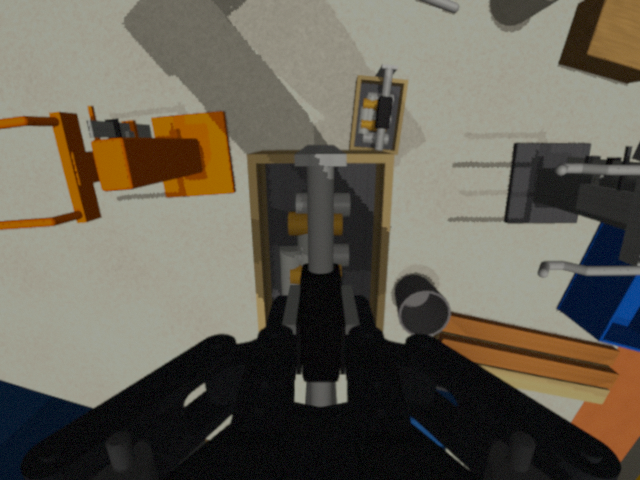

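View pics/scene3.png

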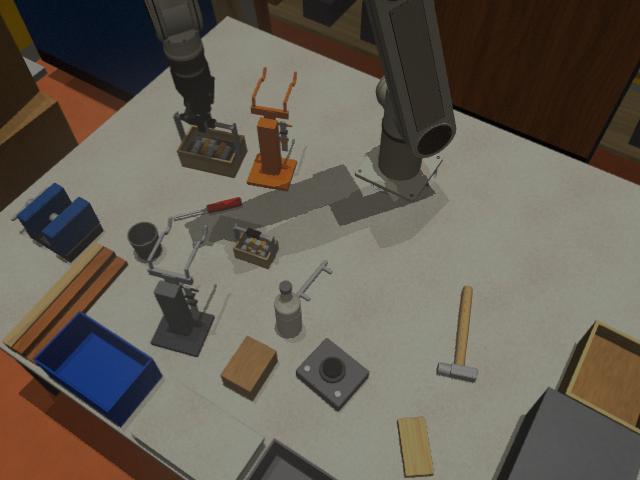

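The wrist view shows the grey prong tips at (565,170) and (545,270), running nearly parallel to the image x axis. I'll fit the prongs from both cameras.

```bash
python3 - <<'E'
from h import *
for n,f in [('wrist','wrist3'),('scene','scene3'),('scene','scene0')]:
    z=np.load(f'pics/{f}.npz'); W=cloud(n,z['d'],dict(eef_pos=z['p'],tool_rot=z['q'])); 
    m=(W[...,0]>.55)&(W[...,0]<.76)&(W[...,1]<-.08)&(W[...,1]>-.36)&(W[...,2]>.225)&(W[...,2]<.275)
    P=W[m]; 
    if n=='scene':
        pass
    a=np.radians(15); ex=np.array([np.cos(a),np.sin(a)]); ey=np.array([-np.sin(a),np.cos(a)])
    s=P[:,:2]@ex; t=P[:,:2]@ey
    print(f,len(P))
    lo=s<s.min()+.08
    mid=np.median(t[lo]); mid=(np.percentile(t[lo],2)+np.percentile(t[lo],98))/2
    cs=[]
    for sg in (-1,1):
        k=lo&(np.sign(t-mid)==sg)
        A=np.polyfit(s[k],t[k],1); s0=np.percentile(s[k],1); 
        print(sg,k.sum(),'slope deg',np.degrees(A[0])+15,'tip s',s0,s[k].min(),'t@tip+24',np.polyval(A,s0+.024))
        h=[(round(q,3),round(float(np.median(P[k&(abs(s-s0-q)<.004)][:,2])),4)) for q in (.003,.012,.02,.028,.036,.05,.065)if (k&(abs(s-s0-q)<.004)).any()]; print(h)
        cs.append((s0,np.polyval(A,s0+.024)))
    c=np.mean(cs,0); print('seat',(c[0]+.024)*ex+c[1]*ey,'gap',cs[1][1]-cs[0][1])
E
```

```text
wrist3 1888
-1 910 slope deg 15.522338346117644 tip s 0.5129723794777639 0.5121914442749772 t@tip+24 -0.421738472699711
[(0.003, 0.2542), (0.012, 0.2426), (0.02, 0.2388), (0.028, 0.239), (0.036, 0.2451), (0.05, 0.2516), (0.065, 0.2519)]
1 868 slope deg 16.023049137360363 tip s 0.5109567399196694 0.5102454628702814 t@tip+24 -0.3388185005041729
[(0.003, 0.255), (0.012, 0.2442), (0.02, 0.2388), (0.028, 0.2389), (0.036, 0.2444), (0.05, 0.2518), (0.065, 0.2515)]
seat [ 0.61612532 -0.22860298] gap 0.0829199721955381
scene3 447
-1 122 slope deg 16.594107922488675 tip s 0.5173133478616306 0.5144663137253939 t@tip+24 -0.42236577510873274
[(0.003, 0.2548), (0.012, 0.2442), (0.02, 0.2405), (0.028, 0.2387), (0.036, 0.2455), (0.05, 0.2527), (0.065, 0.253)]
1 127 slope deg 16.041777711281004 tip s 0.5170605551825613 0.5133077715297312 t@tip+24 -0.3387027963772525
[(0.003, 0.2523), (0.012, 0.2413), (0.02, 0.2393), (0.028, 0.2419), (0.036, 0.249), (0.05, 0.2521), (0.065, 0.2513)]
seat [ 0.62123597 -0.2274984 ] gap 0.08366297873148026
scene0 451
-1 129 slope deg 16.862545194271032 tip s 0.5169538055941469 0.5166088323941815 t@tip+24 -0.4224757336068871
[(0.003, 0.2529), (0.012, 0.2434), (0.02, 0.2397), (0.028, 0.2384), (0.036, 0.2434), (0.05, 0.2533), (0.065, 0.2525)]
1 132 slope deg 16.023357382898464 tip s 0.5163770273471137 0.5158567683983264 t@tip+24 -0.3387024550826215
[(0.003, 0.2539), (0.012, 0.2429), (0.02, 0.2399), (0.028, 0.2401), (0.036, 0.2473), (0.05, 0.2511), (0.065, 0.2507)]
seat [ 0.6207464  -0.22768633] gap 0.08377327852426564
```

The prongs are 83 mm apart, the valley top is at 0.239 and the axis is at 16°, all consistent with the given sizes. Seat is about (0.619, -0.228, 0.245). Next, the pre-approach pose at seat x = −0.10 with the bar about 35 mm above the seat.

Call:
move_arm(
  series=[
    [[1.5,0.6,-1.5,0,-2.6,0.5,0],[2,0.8,-2.2,0,0,0,0],[2,0.8,-2.2,0,0,0,0],[1.5,0.8,-2,0,0,0,0],[1,0.3,-1,0,0,0,0]],
  ],
)

```text
clock: 7.75
eef_pos: [0.511, -0.254, 0.2824]
tool_rot: [0.6, 0.8, 0.004, 0.003]
ft_force: [0.3, -0.3, -5.4]
grip_width: 0.015
```

```bash
cat > st.py <<'E'
from h import *
def st():
    o=bot.get_obs(); M=R.from_quat(o['tool_rot']).as_matrix(); z=M[:,2]
    g=o['eef_pos']-.0187*z
    print('t',o['clock'],'tcp',o['eef_pos'].round(4),'grip',g.round(4),'yaw',np.degrees(np.arctan2(M[1,1],M[0,1])).round(2),'fix rx,ry',np.degrees(-z[1]).round(2),np.degrees(z[0]).round(2),'F',o['ft_force'].round(2),'w',o['grip_width'].round(4))
    a=np.radians(16);ex=np.array([np.cos(a),np.sin(a)]);ey=np.array([-ex[1],ex[0]]);e=g[:2]-[.619,-.228]
    print('seat frame x,y,z',(e@ex).round(4),(e@ey).round(4),(g[2]-.245).round(4)); return o
if __name__=='__main__': st()
E
python3 st.py
```

```text
Traceback (most recent call last):
  File "st.py", line 8, in <module>
    if __name__=='__main__': st()
                             ~~^^
  File "st.py", line 5, in st
    print('t',o['clock'],'tcp',o['eef_pos'].round(4),'grip',g.round(4),'yaw',np.degrees(np.arctan2(M[1,1],M[0,1])).round(2),'fix rx,ry',np.degrees(-z[1]).round(2),np.degrees(z[0]).round(2),'F',o['ft_force'].round(2),'w',o['grip_width'].round(4))
                                                                                                                                                                                                                            ^^^^^^^^^^^^^^^^^^^^^
AttributeError: 'float' object has no attribute 'round'
```

Call:
move_arm(
  series=[
    [[0.6,0,-1,0,0,0,0],[0.3,0,-0.5,0,0,0,0],[0,0,0,0,0,0,0],[0,0,0,0,0,0,0],[0,0,0,0,0,0,0]],
  ],
)

```text
clock: 8.25
eef_pos: [0.5207, -0.2526, 0.2674]
tool_rot: [0.599, 0.801, 0.003, 0.003]
ft_force: [0.2, -0.0, -5.5]
grip_width: 0.0151
```

```bash
sed -i "s/o\['grip_width'\].round(4)/round(o['grip_width'],4)/" st.py; python3 st.py; python3 - <<'E'
from h import *
o,im,d=snap('wrist','wrist4.png');snap('scene','scene4.png')
s=cv2.imread('pics/scene4.png');cv2.imwrite('pics/scene4c.png',cv2.resize(s[130:370,80:330],None,fx=2.4,fy=2.4,interpolation=2))
E
```

```text
t 8.25 tcp [ 0.5207 -0.2526  0.2674] grip [ 0.5206 -0.2526  0.2861] yaw 16.46 fix rx,ry -0.07 0.49 F [ 0.16 -0.01 -5.49] w 0.0151
seat frame x,y,z -0.1014 0.0035 0.0411
```

View pics/wrist4.png

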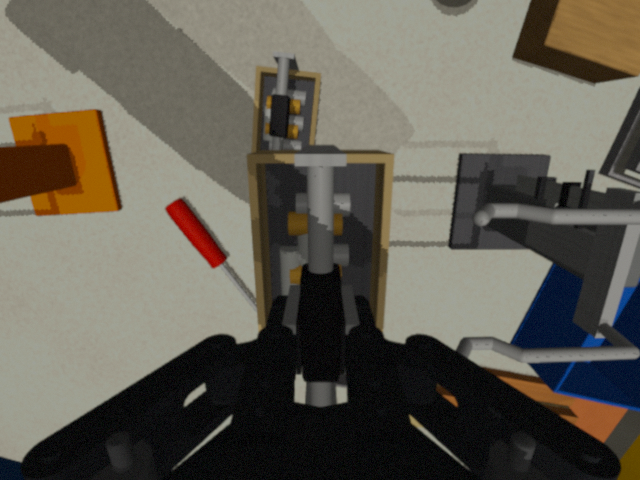

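View pics/scene4c.png

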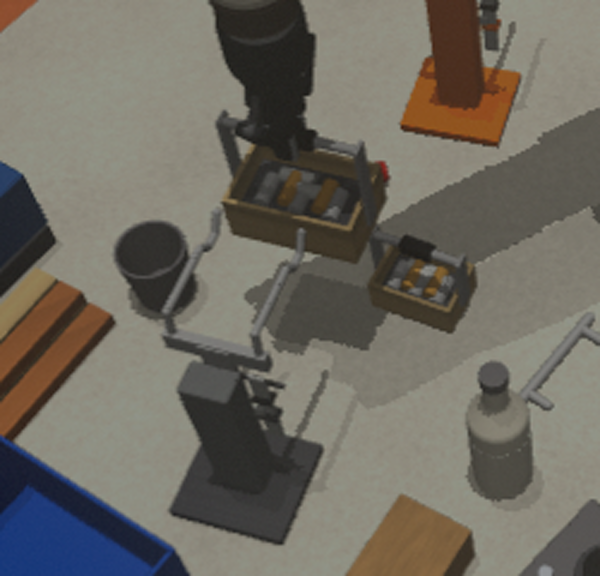

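Tote and prongs are parallel, with the tips at (485,215) and (465,348). I'll refit from this closer view.

```bash
python3 - <<'E'
from h import *
z=np.load('pics/wrist4.npz'); W=cloud('wrist',z['d'],dict(eef_pos=z['p'],tool_rot=z['q']))
m=(W[...,0]>.57)&(W[...,0]<.76)&(W[...,1]<-.08)&(W[...,1]>-.36)&(W[...,2]>.225)&(W[...,2]<.275)
P=W[m];a=np.radians(16); ex=np.array([np.cos(a),np.sin(a)]); ey=np.array([-np.sin(a),np.cos(a)])
s=P[:,:2]@ex; t=P[:,:2]@ey
s_seat=np.array([.619,-.228])@ex; t_seat=np.array([.619,-.228])@ey
for sg in(-1,1):
    k=(np.sign(t-t_seat)==sg)&(abs(t-t_seat)<.06)&(s<s_seat+.06); A=np.polyfit(s[k],t[k],1)
    print(sg,k.sum(),np.degrees(A[0])+16,'t rel',np.polyval(A,s_seat)-t_seat,'tip rel',np.percentile(s[k],1)-s_seat)
    print([(q,round(float(np.median(P[k&(abs(s-s_seat-q/1000)<.002)][:,2])),4)) for q in range(-24,30,4) if (k&(abs(s-s_seat-q/1000)<.002)).any()])
E
```

```text
-1 1974 15.70056275984956 t rel -0.04043653524886265 tip rel -0.020121176469722113
[(-20, 0.2477), (-16, 0.2441), (-12, 0.2399), (-8, 0.2382), (-4, 0.2388), (0, 0.2387), (4, 0.2393), (8, 0.2429), (12, 0.2472), (16, 0.251), (20, 0.2516), (24, 0.2515), (28, 0.2517)]
1 2515 15.977555412612368 t rel 0.042332538030968314 tip rel -0.02699239070664161
[(-24, 0.2555), (-20, 0.2528), (-16, 0.2464), (-12, 0.2404), (-8, 0.2391), (-4, 0.239), (0, 0.2387), (4, 0.2401), (8, 0.244), (12, 0.2483), (16, 0.2514), (20, 0.2518), (24, 0.2517), (28, 0.252)]
```

Call:
move_arm(
  series=[
    [[1.5,0.4,-0.5,0,0.5,-0.4,0],[2,0.5,-0.4,0,0,0,0],[2,0.5,0,0,0,0,0],[1.5,0.4,0,0,0,0,0],[0.5,0.1,0,0,0,0,0]],
  ],
)

```text
clock: 8.85
eef_pos: [0.5967, -0.2359, 0.262]
tool_rot: [0.604, 0.797, 0.001, 0.002]
ft_force: [-0.4, 0.1, -4.1]
grip_width: 0.015
```

```bash
python3 st.py
```

```text
t 8.85 tcp [ 0.5967 -0.2359  0.262 ] grip [ 0.5966 -0.2359  0.2807] yaw 15.72 fix rx,ry 0.09 0.26 F [-0.44  0.13 -4.07] w 0.015
seat frame x,y,z -0.0237 -0.0014 0.0357
```

Call:
move_arm(
  series=[
    [[1.3,0.5,0,0,0,0.2,0],[0.7,0.2,0,0,0,0,0],[0,0,0,0,0,0,0],[0,0,0,0,0,0,0],[0,0,0,0,0,0,0]],
  ],
)

```text
clock: 9.35
eef_pos: [0.6155, -0.2305, 0.2627]
tool_rot: [0.603, 0.798, -0.0, 0.002]
ft_force: [-0.6, -0.4, -4.7]
grip_width: 0.0146
```

```bash
python3 st.py;python3 - <<'E'
from h import *
o,im,d=snap('wrist','wrist5.png')
E
```

```text
t 9.35 tcp [ 0.6155 -0.2305  0.2627] grip [ 0.6154 -0.2305  0.2814] yaw 15.8 fix rx,ry 0.17 0.16 F [-0.56 -0.42 -4.66] w 0.0146
seat frame x,y,z -0.0041 -0.0014 0.0364
```

View pics/wrist5.png

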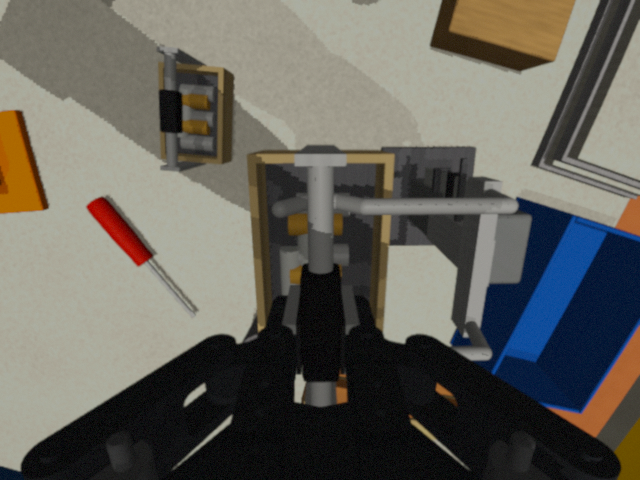

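Bend at (340,200) and tip at (280,208): the bar is over the valley, about 2–3 mm short. I'll correct that and lower.

Call:
move_arm(
  series=[
    [[0.2,0.25,0,0.2,0.2,0.2,0],[0,0,-1,0,0,0,0],[0,0,-1,0,0,0,0],[0,0,-0.5,0,0,0,0],[0,0,0,0,0,0,0]],
  ],
)

```text
clock: 9.9
eef_pos: [0.6161, -0.2284, 0.2354]
tool_rot: [0.602, 0.798, -0.0, -0.001]
ft_force: [-0.3, -0.6, -6.0]
grip_width: 0.0152
```

```bash
python3 st.py
```

```text
t 9.9 tcp [ 0.6161 -0.2284  0.2354] grip [ 0.6161 -0.2284  0.2541] yaw 15.94 fix rx,ry -0.05 -0.12 F [-0.27 -0.55 -6.01] w 0.0152
seat frame x,y,z -0.0029 0.0004 0.0091
```

Good. Lowering slowly onto the prongs.

Call:
move_arm(
  series=[
    [[0.1,0,-0.4,0,0,0,0],[0,0,-0.4,0,0,0,0],[0,0,-0.3,0,0,0,0],[0,0,-0.2,0,0,0,0],[0,0,0,0,0,0,0]],
  ],
)

```text
clock: 10.4
eef_pos: [0.6173, -0.2284, 0.222]
tool_rot: [0.602, 0.798, -0.0, -0.001]
ft_force: [-0.4, 0.1, -3.1]
grip_width: 0.0153
```

```bash
python3 st.py
```

```text
t 10.4 tcp [ 0.6173 -0.2284  0.222 ] grip [ 0.6173 -0.2284  0.2407] yaw 15.95 fix rx,ry -0.03 -0.08 F [-0.39  0.13 -3.09] w 0.0153
seat frame x,y,z -0.0018 0.0001 -0.0043
```

The weight is transferring: force is down to −3.1 N at 4 mm. Continuing to about 11 mm.

Call:
move_arm(
  series=[
    [[0,0,-0.2,0,0,0,0],[0,0,-0.2,0,0,0,0],[0,0,-0.15,0,0,0,0],[0,0,0,0,0,0,0],[0,0,0,0,0,0,0]],
  ],
)

```text
clock: 10.9
eef_pos: [0.6174, -0.2285, 0.2186]
tool_rot: [0.602, 0.798, 0.0, 0.001]
ft_force: [-1.8, 0.3, -1.4]
grip_width: 0.0151
```

```bash
python3 st.py; python3 - <<'E'
from h import *
snap('scene','scene6.png')
s=cv2.imread('pics/scene6.png');cv2.imwrite('pics/scene6c.png',cv2.resize(s[190:370,100:260],None,fx=3.2,fy=3.2,interpolation=2))
E
```

```text
t 10.9 tcp [ 0.6174 -0.2285  0.2186] grip [ 0.6174 -0.2285  0.2373] yaw 15.95 fix rx,ry 0.03 0.08 F [-1.8   0.28 -1.35] w 0.0151
seat frame x,y,z -0.0017 -0.0 -0.0077
```

View pics/scene6c.png

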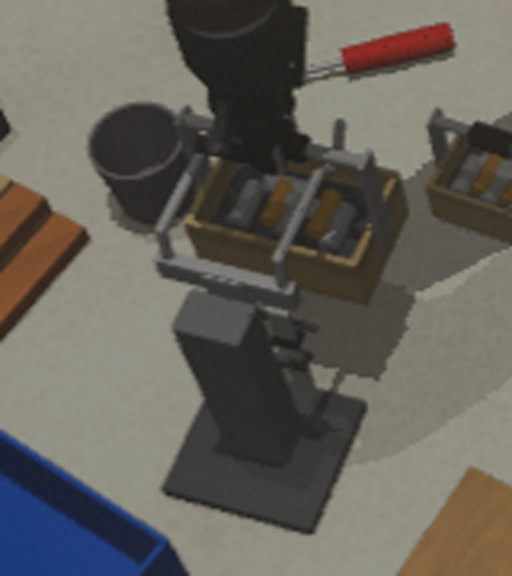

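The bar rests on both prongs (crossings at about (190,185) and (320,175) in the crop), with the carrier about 8 mm down. Now the tug.

Call:
move_arm(
  series=[
    [[0,0,-0.4,0,0,0,0],[0,0,-0.4,0,0,0,0],[0,0,-0.4,0,0,0,0],[0,0,-0.4,0,0,0,0],[0,0,0,0,0,0,0]],
  ],
)

```text
clock: 11.45
eef_pos: [0.6177, -0.2286, 0.2043]
tool_rot: [0.602, 0.798, 0.001, 0.002]
ft_force: [-1.8, -0.3, 3.5]
grip_width: 0.015
```

```bash
python3 st.py
```

```text
t 11.45 tcp [ 0.6177 -0.2286  0.2043] grip [ 0.6176 -0.2286  0.223 ] yaw 15.94 fix rx,ry 0.09 0.27 F [-1.81 -0.26  3.55] w 0.015
seat frame x,y,z -0.0015 -0.0002 -0.022
```

Call:
move_arm(
  series=[
    [[0,0,-0.4,0,0,0,0],[0,0,-0.4,0,0,0,0],[0,0,-0.2,0,0,0,0],[0,0,0,0,0,0,0],[0,0,0,0,0,0,0]],
  ],
)

```text
clock: 11.95
eef_pos: [0.6178, -0.2286, 0.1994]
tool_rot: [0.602, 0.798, 0.002, 0.005]
ft_force: [-3.1, 0.0, 5.4]
grip_width: 0.0148
```

```bash
python3 st.py
```

```text
t 11.95 tcp [ 0.6178 -0.2286  0.1994] grip [ 0.6176 -0.2286  0.2181] yaw 15.96 fix rx,ry 0.19 0.57 F [-3.13  0.01  5.38] w 0.0148
seat frame x,y,z -0.0015 -0.0002 -0.0269
```

Force and height both give about 26–27 mm. I'll go a little further for margin and ease the x load.

Call:
move_arm(
  series=[
    [[-0.1,0,-0.5,0,0.4,0,0],[0,0,-0.3,0,0,0,0],[0,0,-0.1,0,0,0,0],[0,0,-0.1,0,0,0,0],[0,0,0,0,0,0,0]],
  ],
)

```text
clock: 12.45
eef_pos: [0.6179, -0.2287, 0.1972]
tool_rot: [0.602, 0.798, 0.001, 0.006]
ft_force: [-4.4, 2.3, 7.7]
grip_width: 0.0152
```

```bash
python3 st.py; python3 - <<'E'
from h import *
o,im,d=snap('scene','scene7.png'); W=cloud('scene',d)
s=cv2.imread('pics/scene7.png');cv2.imwrite('pics/scene7c.png',cv2.resize(s[190:370,100:260],None,fx=3.2,fy=3.2,interpolation=2))
# prong rear flat height: seat-frame s +20..60, |t|~42
for f in ('scene0','scene7'):
    W=cloud('scene',np.load(f'pics/{f}.npz')['d'])
    a=np.radians(16);ex=np.array([np.cos(a),np.sin(a)]);ey=np.array([-ex[1],ex[0]]);e=W[...,:2]-[.617,-.228]
    s_=e@ex;t=e@ey
    for sg in(-1,1):
        m=(s_>.03)&(s_<.07)&(abs(t-sg*.042)<.008)&(W[...,2]>.18); print(f,sg,m.sum(),np.median(W[...,2][m]))
E
```

```text
t 12.45 tcp [ 0.6179 -0.2287  0.1972] grip [ 0.6176 -0.2286  0.2159] yaw 15.96 fix rx,ry 0.32 0.69 F [-4.41  2.32  7.69] w 0.0152
seat frame x,y,z -0.0015 -0.0002 -0.0291
scene0 -1 67 0.25193662875888667
scene0 1 64 0.2520082199193818
scene7 -1 65 0.223713182298116
scene7 1 85 0.2239373745926876
```

View pics/scene7c.png

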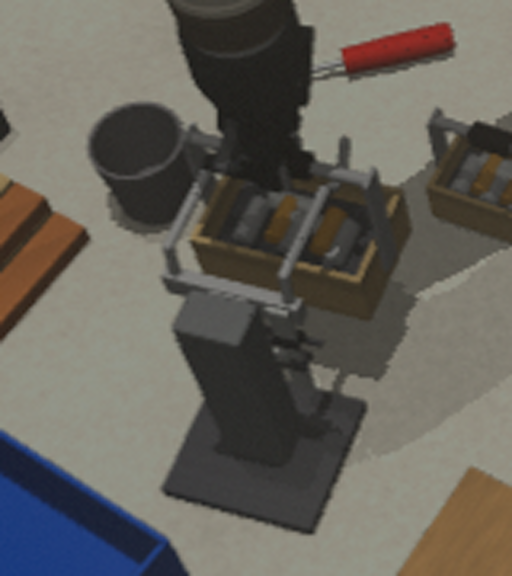

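The prongs' rear went from 0.252 to 0.224, so the carrier is 28 mm down, past the mark and well clear of the stop. I'll ease back up to the free-hanging height (about 12.5 mm), then open.

Call:
move_arm(
  series=[
    [[0,0,0.4,0,0,0,0],[0,0,0.4,0,0,0,0],[0,0,0.4,0,0.3,0,0],[0,0,0.2,0,0,0,0],[0,0,0,0,0,0,0]],
  ],
)

```text
clock: 13.0
eef_pos: [0.6181, -0.2287, 0.2132]
tool_rot: [0.602, 0.798, -0.0, 0.005]
ft_force: [-2.0, 1.5, 1.1]
grip_width: 0.0152
```

```bash
python3 st.py
```

```text
t 13.0 tcp [ 0.6181 -0.2287  0.2132] grip [ 0.6179 -0.2286  0.2319] yaw 15.97 fix rx,ry 0.33 0.44 F [-1.96  1.5   1.11] w 0.0152
seat frame x,y,z -0.0012 -0.0003 -0.0131
```

Call:
move_arm(
  series=[
    [[-0.1,0,0.2,0.2,0.3,0,0],[0,0,0,0,0,0,0],[0,0,0,0,0,0,0.3],[0,0,0,0,0,0,0.6],[0,0,0,0,0,0,0.8]],
  ],
)

```text
clock: 13.5
eef_pos: [0.6188, -0.2292, 0.2137]
tool_rot: [0.602, 0.798, 0.0, 0.002]
ft_force: [0.1, 0.1, -0.2]
grip_width: 0.0536
```

```bash
python3 st.py
```

```text
t 13.5 tcp [ 0.6188 -0.2292  0.2137] grip [ 0.6188 -0.2292  0.2324] yaw 15.97 fix rx,ry 0.16 0.22 F [ 0.14  0.13 -0.22] w 0.0536
seat frame x,y,z -0.0006 -0.0011 -0.0126
```

Released with no force on the fingers. I'll wait, then rise straight up.

Call:
move_arm(
  series=[
    [[0,0,0,0,0,0,0.9],[0,0,0,0,0,0,0.9],[0,0,0,0,0,0,0.9],[0,0,0.5,0,0,0,0.9],[0,0,1,0,0,0,0.9]],
  ],
)

```text
clock: 14.0
eef_pos: [0.6182, -0.2291, 0.228]
tool_rot: [0.602, 0.798, -0.0, 0.001]
ft_force: [0.3, -0.3, 0.2]
grip_width: 0.0773
```

Call:
move_arm(
  series=[
    [[0,0,2,0,0,0,0.9],[0,0,3,0,0,0,0.9],[0,0,3,0,0,0,0.9],[0,0,2,0,0,0,0.9],[0,0,0,0,0,0,0]],
  ],
)

```text
clock: 14.5
eef_pos: [0.6176, -0.2289, 0.3369]
tool_rot: [0.602, 0.798, 0.0, 0.004]
ft_force: [-0.7, -0.1, -0.1]
grip_width: 0.0643
```

```bash
python3 st.py; python3 - <<'E'
from h import *
o,im,d=snap('scene','scene8.png');o,im,d=snap('wrist','wrist8.png')
s=cv2.imread('pics/scene8.png');cv2.imwrite('pics/scene8c.png',cv2.resize(s[160:370,100:300],None,fx=2.8,fy=2.8,interpolation=2))
a=np.radians(16);ex=np.array([np.cos(a),np.sin(a)]);ey=np.array([-ex[1],ex[0]])
for n,f in (('scene','scene8'),('wrist','wrist8')):
    z=np.load(f'pics/{f}.npz');W=cloud(n,z['d'],dict(eef_pos=z['p'],tool_rot=z['q']))
    e=W[...,:2]-[.617,-.228]
    s_=e@ex;t=e@ey
    for sg in(-1,1):
        m=(s_>.03)&(s_<.07)&(abs(t-sg*.042)<.008)&(W[...,2]>.18)&(W[...,2]<.28); print(f,sg,m.sum(),np.median(W[...,2][m]))
    m=(abs(s_)<.02)&(abs(t)<.08)&(W[...,2]>.215)&(W[...,2]<.26)&((abs(t)<.03)|(abs(t)>.05)); print('bar',m.sum(),np.median(s_[m]),np.percentile(s_[m],[2,98]),np.percentile(t[m],[1,99]),np.median(W[...,2][m]))
E
```

```text
t 14.5 tcp [ 0.6176 -0.2289  0.3369] grip [ 0.6175 -0.2289  0.3556] yaw 15.96 fix rx,ry 0.23 0.36 F [-0.67 -0.06 -0.09] w 0.0643
seat frame x,y,z -0.0017 -0.0004 0.1106
scene8 -1 58 0.2394705239259558
scene8 1 64 0.23960146526627857
bar 366 0.005318419266758169 [-0.00574861  0.01263522] [-0.07147962  0.06861616] 0.23683156289097573
wrist8 -1 418 0.2394674818284101
wrist8 1 642 0.23961349475827104
bar 2456 0.0003579804244901114 [-0.0074029   0.00803365] [-0.07012879  0.06880825] 0.2389582003545615
```

View pics/scene8c.png

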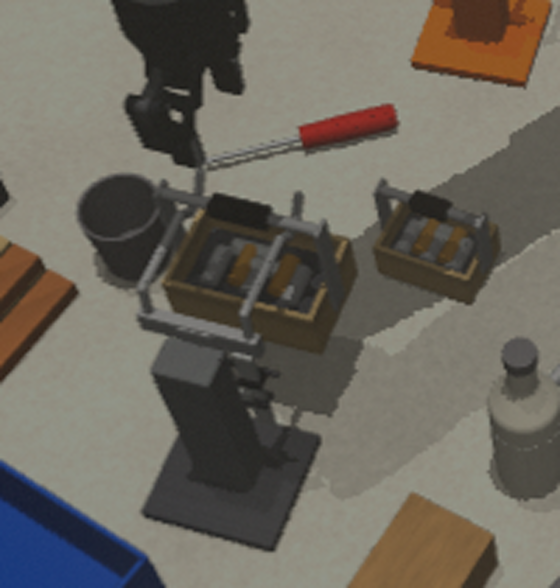

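View pics/wrist8.png

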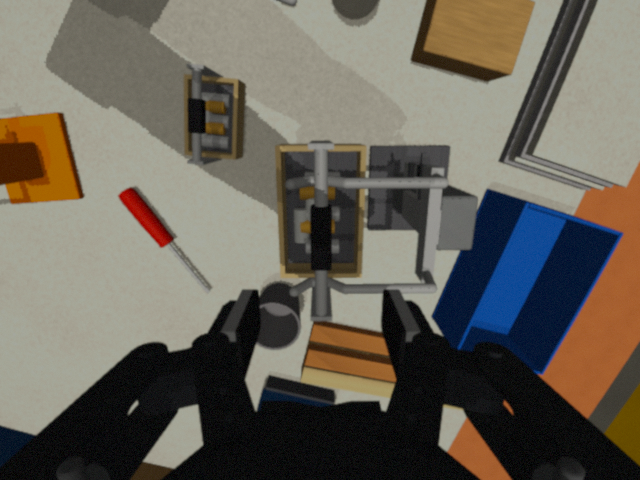

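The tote hangs on both prongs, with the sleeve at (320,237) between them. The carrier is 12.4 mm down and the bar is centred to about 1 mm. Next I'll shut the fingers and cross above the bottle to the call button at (0.641, 0.172).

Call:
move_arm(
  series=[
    [[0,2,0.5,0,0,0,0],[0.2,4,0,0,0,0,0],[0.3,4,0,0,0,0,0],[0.3,4,0,0,0,0,0],[0.3,4,0,0,0,0,0]],
  ],
)

```text
clock: 15.1
eef_pos: [0.6237, -0.0449, 0.33]
tool_rot: [0.606, 0.795, -0.003, -0.005]
ft_force: [-0.1, 0.8, -0.5]
grip_width: 0.0002
```

Call:
move_arm(
  series=[
    [[0.3,4,0,0,0,0,0],[0.3,4,0,0,0,0,0],[0.2,4,0,0,0,0,0],[0.2,4,0,0,0,0,0],[0.2,2,0,0,0,0,0]],
  ],
)

```text
clock: 15.6
eef_pos: [0.629, 0.151, 0.3227]
tool_rot: [0.603, 0.797, -0.008, -0.012]
ft_force: [-0.5, -0.6, 1.0]
grip_width: 0.0
```

Call:
move_arm(
  series=[
    [[0,0,0,0,0,0,0],[0,0,-2,0,0,0,0],[0,0,-2,0,0,0,0],[0,0,-1,0,0,0,0],[0,0,0,0,0,0,0]],
  ],
)

```text
clock: 16.1
eef_pos: [0.6233, 0.1571, 0.2653]
tool_rot: [0.6, 0.8, -0.012, -0.016]
ft_force: [-0.0, -0.9, -1.0]
grip_width: 0.0
```

```bash
python3 st.py; python3 - <<'E'
from h import *
o,im,d=snap('wrist','wrist9.png');W=cloud('wrist',d,o)
m=(W[...,2]>.052)&(W[...,2]<.075)&(abs(W[...,0]-.642)<.05)&(abs(W[...,1]-.172)<.05)
P=W[m];print(len(P),P.mean(0),np.percentile(P,[1,50,99],axis=0))
E
```

```text
t 16.1 tcp [0.6233 0.1571 0.2653] grip [0.6241 0.1571 0.2839] yaw 16.3 fix rx,ry 0.01 -2.25 F [-0.02 -0.88 -0.95] w 0.0
seat frame x,y,z 0.111 0.3688 0.0389
1299 [0.64332338 0.1717192  0.05837621] [[0.62325793 0.15104278 0.05481186]
 [0.64333909 0.17179996 0.05848323]
 [0.66353574 0.19156052 0.06017531]]
```

View pics/wrist9.png

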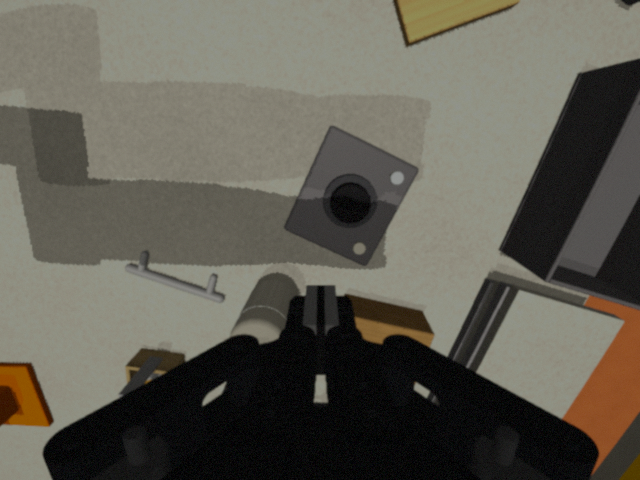

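The button is at (350,203), fit to (0.6425, 0.172, 0.0585). Moving above it.

Call:
move_arm(
  series=[
    [[1.0,0.8,-3,0,-2.2,0,0],[0.9,0.7,-4,0,0,0,0],[0,0,-4,0,0,0,0],[0,0,-3,0,0,0,0],[0,0,-1.5,0,0,0,0]],
  ],
)

```text
clock: 16.65
eef_pos: [0.6456, 0.1713, 0.1146]
tool_rot: [0.601, 0.799, 0.006, 0.005]
ft_force: [0.1, 0.2, -0.9]
grip_width: -0.0001
```

Call:
move_arm(
  series=[
    [[0,0,0,0,0,0,0],[0,0,0,0,0,0,0],[0,0,0,0,0,0,0],[0,0,0,0,0,0,0],[0,0,0,0,0,0,0]],
  ],
)

```text
clock: 17.15
eef_pos: [0.6466, 0.1704, 0.1175]
tool_rot: [0.602, 0.799, 0.007, 0.006]
ft_force: [-0.4, 0.3, -0.4]
grip_width: -0.0
```

```bash
python3 st.py
```

```text
t 17.15 tcp [0.6466 0.1704 0.1175] grip [0.6463 0.1704 0.1362] yaw 15.99 fix rx,ry -0.22 1.01 F [-0.42  0.32 -0.4 ] w -0.0
seat frame x,y,z 0.136 0.3754 -0.1088
```

Call:
move_arm(
  series=[
    [[-0.4,0.15,-2,0,1,0,0],[0,0,-2,0,0,0,0],[0,0,-0.8,0,0,0,0],[0,0,-0.2,0,0,0,0],[0,0,0,0,0,0,0]],
  ],
)

```text
clock: 17.65
eef_pos: [0.6427, 0.1726, 0.0655]
tool_rot: [0.602, 0.799, 0.002, -0.001]
ft_force: [-0.7, 0.6, 0.9]
grip_width: -0.0001
```

```bash
python3 st.py
```

```text
t 17.65 tcp [0.6427 0.1726 0.0655] grip [0.6427 0.1725 0.0842] yaw 16.0 fix rx,ry -0.28 0.04 F [-0.69  0.58  0.89] w -0.0001
seat frame x,y,z 0.1331 0.3785 -0.1608
```

Call:
move_arm(
  series=[
    [[0,0,-0.4,0,0,0,0],[0,0,-0.4,0,0,0,0],[0,0,-0.4,0,0,0,0],[0,0,-0.4,0,0,0,0],[0,0,-0.3,0,0,0,0]],
  ],
)

```text
clock: 18.15
eef_pos: [0.6437, 0.173, 0.0507]
tool_rot: [0.602, 0.799, 0.004, 0.0]
ft_force: [-8.4, -3.0, 22.9]
grip_width: 0.0001
```

```bash
python3 st.py
```

```text
t 18.15 tcp [0.6437 0.173  0.0507] grip [0.6437 0.1728 0.0694] yaw 16.0 fix rx,ry -0.35 0.27 F [-8.44 -3.01 22.94] w 0.0001
seat frame x,y,z 0.1342 0.3785 -0.1756
```

Fully down: it stopped at z = 0.0507, which is 8 mm of travel. Holding with light downward bias.

Call:
move_arm(
  series=[
    [[0,0,-0.1,0,0,0,0],[0,0,-0.1,0,0,0,0],[0,0,-0.1,0,0,0,0],[0,0,-0.1,0,0,0,0],[0,0,-0.1,0,0,0,0]],
  ],
)

```text
clock: 18.65
eef_pos: [0.644, 0.173, 0.0511]
tool_rot: [0.602, 0.799, 0.005, 0.001]
ft_force: [-3.9, -0.7, 9.5]
grip_width: 0.0002
```

Call:
move_arm(
  series=[
    [[0,0,-0.1,0,0,0,0],[0,0,-0.1,0,0,0,0],[0,0,-0.1,0,0,0,0],[0,0,-0.1,0,0,0,0],[0,0,-0.1,0,0,0,0]],
  ],
)

```text
clock: 19.15
eef_pos: [0.644, 0.173, 0.0511]
tool_rot: [0.602, 0.799, 0.006, 0.002]
ft_force: [-4.7, -1.5, 8.8]
grip_width: -0.0002
```

Call:
move_arm(
  series=[
    [[0,0,-0.1,0,0,0,0],[0,0,-0.1,0,0,0,0],[0,0,-0.1,0,0,0,0],[0,0,-0.1,0,0,0,0],[0,0,-0.1,0,0,0,0]],
  ],
)

```text
clock: 19.65
eef_pos: [0.644, 0.173, 0.0511]
tool_rot: [0.602, 0.799, 0.007, 0.003]
ft_force: [-2.9, -0.4, 7.7]
grip_width: 0.0002
```

Call:
move_arm(
  series=[
    [[0,0,-0.1,0,0,0,0],[0,0,-0.1,0,0,0,0],[0,0,-0.1,0,0,0,0],[0,0,-0.1,0,0,0,0],[0,0,-0.1,0,0,0,0]],
  ],
)

```text
clock: 20.15
eef_pos: [0.644, 0.173, 0.0511]
tool_rot: [0.602, 0.799, 0.008, 0.004]
ft_force: [-4.7, -0.9, 8.9]
grip_width: 0.0001
```

Held for 2.0 s at the bottom. Releasing and retreating.

Call:
move_arm(
  series=[
    [[0,0,-0.1,0,0,0,0],[0,0,1,0,0,0,0],[0,0,2,0,0,0,0],[0,0,3,0,0,0,0],[0,0,3,0,0,0,0]],
  ],
)

```text
clock: 20.65
eef_pos: [0.6414, 0.1723, 0.1371]
tool_rot: [0.602, 0.799, 0.005, 0.001]
ft_force: [-0.7, 0.9, -0.4]
grip_width: -0.0001
```

Call:
move_arm(
  series=[
    [[-1,0,3,0,0,0,0],[-1,0,3,0,0,0,0],[-1,0,2,0,0,0,0],[0,0,0,0,0,0,0],[0,0,0,0,0,0,0]],
  ],
)

```text
clock: 21.15
eef_pos: [0.6147, 0.1732, 0.2241]
tool_rot: [0.602, 0.798, 0.009, 0.004]
ft_force: [-0.2, -0.6, -0.3]
grip_width: 0.0002
```

```bash
python3 st.py; python3 - <<'E'
from h import *
o,im,d=snap('scene','scene10.png'); o2,i2,d2=snap('wrist','wrist10.png')
a=np.radians(16);ex=np.array([np.cos(a),np.sin(a)]);ey=np.array([-ex[1],ex[0]])
W=cloud('scene',d);e=W[...,:2]-[.617,-.228];s_=e@ex;t=e@ey
for sg in(-1,1):
    m=(s_>.03)&(s_<.07)&(abs(t-sg*.042)<.008)&(W[...,2]>.18)&(W[...,2]<.28); print(sg,m.sum(),np.median(W[...,2][m]))
W=cloud('wrist',d2,o2);m=(W[...,2]>.048)&(W[...,2]<.075)&(abs(W[...,0]-.642)<.03)&(abs(W[...,1]-.172)<.03)
print('button',m.sum(),np.median(W[m],axis=0))
E
```

```text
t 21.15 tcp [0.6147 0.1732 0.2241] grip [0.6143 0.173  0.2428] yaw 15.97 fix rx,ry -0.57 1.03 F [-0.21 -0.55 -0.27] w 0.0002
seat frame x,y,z 0.1061 0.3868 -0.0022
-1 60 0.24037560542611836
1 65 0.24014494316793833
button 1607 [0.64264451 0.17265095 0.05845101]
```

View pics/scene10.png

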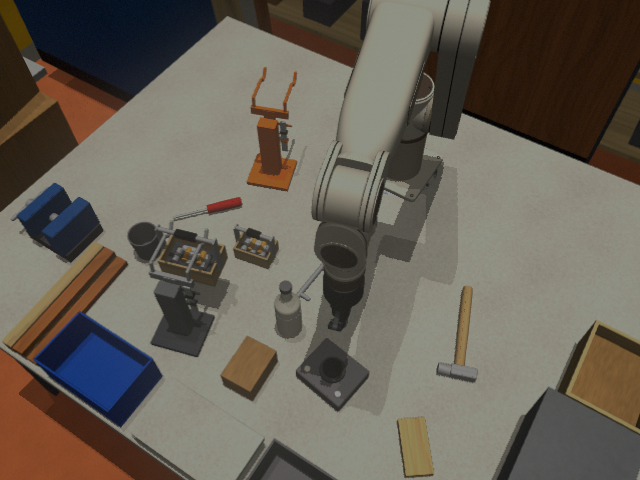

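The tote hangs on the grey hanger at (190,250), with the carrier about 12 mm down. The button is back up (top at 0.0585), the other things are where they started, and the arm is clear. Handing in.

```bash
python3 - <<'E'
from h import *
print(bot.job_done())
E
```

```text
the job is handed in; nothing more can be done
None
```

The larger tote is hanging on the grey hanger and the call button has been pressed and released. I handed the job in at about 21 s; it gave no verdict.

- **Hanging:** I gripped the tote by its sleeve, set its bar on both prongs and lowered it until the hanger took most of the weight. The carrier was then about 8 mm down.
- **Tug:** I pulled it to about 28 mm by the camera's depth reading. Arm height gave about 29 mm and wrist force an equivalent near 31 mm; all three are past the 22 mm mark and well short of the stop. I then eased it back up and let go.
- **Button:** It was held fully down (8 mm of travel) from 18.15 s to just after 20.15 s, then released. Fingertip force peaked at about 23 N as it bottomed out, then stayed around 8–9 N.

**Last checks:**
- **Tote and carrier:** The carrier was about 12 mm down. Right after release the wrist camera had the bar within 1 mm of the seat; the scene camera showed a 5 mm offset, but it only sees one side of the bar.
- **Button:** It was back up, with its top at 58.5 mm as before the press.
- **Arm and bench:** The arm was clear and the wrist force near zero. By eye, the bystanders were where they started; I did not measure them again.
- **Disagreement:** The cameras differed by up to 5 mm on the seat position, so I used a value between them, corrected from a closer wrist view.

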